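Roll the forming block over to its trough

ROBOT

A 6-joint arm with a two-finger parallel gripper is mounted at the origin on a cart in front of the work surface, level with it; the furniture and walls round the work are solid. World frame = base frame: x ahead of the robot, y to its left, z up, the work surface at z = 0. Lengths are in mm, angles in rad, forces in N, time in s.
With the tool pointing down it reaches from about 350 to 800 mm from the base axis. Payload 7.3 kg.
Tool frame: the origin (TCP) lies midway between the tips of the shut fingers; the grasp point (between the pads) lies 19 mm behind it; z points along the fingers, y is the direction in which the jaws open and shut (so a half turn about z gives the same grasp; the last joint's range is limited). The gripper opens to 85 mm and grips with 20 to 120 N. Pads are 22 mm wide; open, the fingers measure 114 mm over their backs; the gripper's body (76 mm by 85 mm) begins 54 mm behind the grasp point. The pads swing forward as they close: fully open they stand 13 mm farther back than shut.
Start: joints at [1.036, 0.342, 1.524, -0, 1.275, -0.146], TCP at [199.003, 485.842, 231.322] pointing down, gripper open.
Joint ranges: [-2.53, 2.53], [-0.77, 2.02], [0.04, 2.7], [-1, 4.14], [0.28, 2.66], [-3.11, 3.11]. Speed limits (rad/s): [2.57, 2.57, 3.14, 3.14, 3.14, 3.14].

INTERFACE

Orientations are given as a unit quaternion [w, x, y, z].
In Python, from plant import ctrl, move_gripper, snapshot, spotter gives the robot as it stands. The module is installed in compiled form; this text tells all that it offers. Calls block until the motion is done:
- ctrl.move_to(position, orientation): joint-space move of the TCP to a pose.
- ctrl.movel(position, feed=150, frame=None): straight line of the TCP; frame=None keeps the orientation; feed is the mean speed in mm/s.
- ctrl.goto_joints(angles): joint-space move.
- move_gripper(opening): opening from 0.0 (shut) to 1.0 (fully open); the grip force is fixed at half the most; returns when the fingers have stopped.
- ctrl.dwell(seconds).
- ctrl.inverse_kinematics(position, orientation): joint angles nearest the present ones, or None.
- snapshot(name): name is "scene" or "top"; returns a dict with "frame" (400x640x3 uint8, red, green, blue), "fovy" (degrees; the focal length in pixels is half the picture's height over the tangent of half this angle, whatever the lens; pixels are square), "cx", "cy" (the principal point, pixels), "position" and "orientation" of the camera in the world. Camera axes: x right, y down, z forward; pixel columns grow to the right and rows downward; lengths in mm; the calibration is good to about 2 mm. A picture is of the moment at which its call begins. There is no depth.
A pose or a line that the arm cannot do raises ctrl.IKError and nothing moves.
- ctrl.sign_off(): hands the job in, once; it reports no verdict.
Trained networks look in a picture, given as the dict that the camera call returned (one of the last four; its "shot" number tells which), for a name from the list of things; names that differ only in an ending like _2 or _b are one class to them, and where a whole thing is asked for, a point or a joint stands for the part that bears it (a point fixed in the world has none). Each returns a list of dicts, best first, with "score" (0 to 1); they miss things now and then, are a little off and sometimes report something else, mostly with a low value. They report only what shows in the picture. A call takes as long as a camera call. They do not tell look-alikes from the thing itself.
- spotter.find_in(thing, picture): "rect" ([centre column, centre row, width, height] in pixels, round what is visible of it).
- spotter.trace(thing, picture): "pixels" (400x640 bool, what is visible of it) and "rect" ([centre column, centre row, width, height] in pixels, round what is visible of it).
- spotter.place_of(thing, picture): "point" ([row, column] in pixels: a listed point, or the origin of a listed thing).
Readings, each from a call of its own:
- ctrl.current_time(): time.
- ctrl.current_joint_positions(): joint angles.
- ctrl.current_qd(): joint speeds.
- ctrl.current_joint_torque(): joint torques, N m.
- ctrl.current_ee_pos(): TCP position.
- ctrl.current_eef_rot(): TCP orientation.
- ctrl.current_contact_force(): force on the tool from outside, world axes, zero at the start.
- ctrl.current_ft_torque(): the same for the moment, N m.
- ctrl.current_finger_gap(): opening from 0.0 (shut) to 1.0 (fully open).
Only numpy, scipy, OpenCV 4.12 (cv2) and the standard library are available. Lean on these libraries where they do the work, as an engineer would, in place of code of your own. Each camera call takes 0.05 s, during which the arm holds its last target.

TASK

Roll the six-sided metal forming block on the cork mat over, one face at a time, until the face with the long trough is on top, ready for forming wire; let it come to rest on each face before rolling on. Do not pick it up off the mat; leave it lying flat with all of it on the mat, and do not disturb the square block, the jar, the wax ring or the tweezers.

Things in the scene. Friction and masses are not known exactly. Their poses are not given: they have to be found in the camera images.
- hex_block: Bare aluminium hexagonal bar, 84 mm long, flats 26 mm wide, 45 mm across flats, 52 across corners, about 0.35 kg; a trough runs along one flat, the other five are plain. Origin at its centre, 22.5 mm above the mat when flat; y along the bar, z out of the trough's flat (up when done). It lies along world y within 0.55 rad. Pushed level it mostly slides; a fingertip swept forward and up its near edge tips it.
- trough (a point): Middle of the floor of the hexagonal bar's trough (12 mm wide, 4 mm deep, full length; a notch in both ends), 18.5 mm from the bar's centre along its z; same axes as the bar. At the start this face is two faces from the top, looking toward the robot and down: two rolls of 60 degrees away from the robot bring it up, each carrying the bar 26 mm onward.
- mat: Fixed flat grippy cork mat under the forming block, 240 x 240 mm, 6 mm thick, lying on the counter; origin at the centre of its underside, x and y along its edges (x away from the robot, turned at most 0.15 rad), z up.
- square_block: Bystander, not to be touched: aluminium block of square section 40 x 40 mm, 84 mm long, with a like trough in the side toward the robot. It lies on the bare counter to the left or right of the mat. Origin at its centre, y along it.
- white_jar: Bystander: open cream-white moulded jar, 67 mm across, 85 mm tall, on the bare counter on the other side of the mat from the square block. Origin at the centre of its underside, z up.
- wax_ring: Bystander: green wax ring blank, 26 mm across, 14 mm tall, lying flat on the counter just left of the mat. Origin at the centre of its underside.
- tweezers: Bystander: steel tweezers, 122 mm long (along their y), 9 mm high, lying on the counter just right of the mat. Origin at the centre of their underside.
Not all that is in view belongs to the job. Leave any orange or purple look-alike of the hex_block alone.

How it is judged (in metres and radians):
On the way:
1. the block has been rolled one face and rests flat on the mat with the trough's face next to the top (trough normal 60 degrees from vertical, within 8 degrees) (angle between hex_block's own z axis and vertical between 0.91 and 1.19 rad and x of hex_block in the frame of mat between -0.098 and 0.098 m and y of hex_block in the frame of mat between -0.098 and 0.098 m and z of hex_block in the frame of mat below 0.034 m and linear speed of hex_block below 0.02 m/s and angular speed of hex_block below 0.2 rad/s), for 0.2 s.
At the end, for the whole second after the job is handed in: The trough's face is on top, level within 10 degrees, and the block lies released and at rest on the mat with its centre within 98 mm of the mat's centre along both of the mat's sides (angle between hex_block's own z axis and vertical below 0.17 rad and z of hex_block in the frame of mat between 0.022 and 0.034 m and x of hex_block in the frame of mat between -0.098 and 0.098 m and y of hex_block in the frame of mat between -0.098 and 0.098 m and linear speed of hex_block below 0.02 m/s and angular speed of hex_block below 0.2 rad/s); the robot touches nothing.
It fails at once if the forming block is picked up (its centre more than 60 mm above the counter) (height (world z) of hex_block above 0.06 m).
It fails at once if the square block, jar, wax ring or tweezers are moved more than 20 mm (distance of any of square_block, white_jar, wax_ring, tweezers from where it was at the start of the episode above 0.02 m).
It also fails if it takes over 38 s, if anything falls off the work surface, if the arm or the gripper's body presses on something with over 40 N, if the wrist force passes 120 N, or if a joint passes its speed limit or range.

## Working session

There is one attempt and no reset: what is moved stays moved. The work goes in short steps, each a Python script; the robot and the scene stay as the last script left them, time stands still between calls to the robot, and variables do not carry over. Pictures are saved under pics/ and viewed, and the job is handed in when it is done.

```bash
mkdir -p pics
cat > h.py <<'E'
import numpy as np, cv2
from scipy.spatial.transform import Rotation as R
from plant import ctrl, move_gripper, snapshot, spotter
def K(s):
    f=200/np.tan(np.radians(s["fovy"])/2); return f
def Rm(s):
    q=s["orientation"]; return R.from_quat([q[1],q[2],q[3],q[0]]).as_matrix()
def ray(s,u,v):
    f=K(s); d=Rm(s)@np.array([(u-s["cx"])/f,(v-s["cy"])/f,1]); return np.array(s["position"]),d
def onz(s,u,v,z):
    p,d=ray(s,u,v); return p+d*(z-p[2])/d[2]
def proj(s,P):
    c=Rm(s).T@(np.array(P,float)-np.array(s["position"])); f=K(s); return np.array([s["cx"]+f*c[0]/c[2], s["cy"]+f*c[1]/c[2]])
def save(s,n): cv2.imwrite("pics/"+n+".png",s["frame"][:,:,::-1])
E
python3 - <<'E'
from h import *
np.set_printoptions(precision=1,suppress=True)
for n in ["scene","top"]:
    s=snapshot(n); save(s,n+"0"); print(n,s["position"],s["orientation"],s["fovy"],s["cx"],s["cy"])
    for t in ["hex_block","trough","mat","square_block","white_jar","wax_ring","tweezers"]:
        a=spotter.find_in(t,s)[:3]; b=spotter.place_of(t,s)[:2]
        print(t,[(np.round(x["rect"]),round(x["score"],2)) for x in a],[(np.round(x["point"]),round(x["score"],2)) for x in b])
print(ctrl.current_time(), ctrl.current_eef_rot())
E
```

```text
scene [ 628.8 -753.9  966.8] [-0.3  0.9  0.1 -0. ] 43.463630203716505 321.2618719594718 200.10181982919784
hex_block [(array([258., 228.,  26.,  39.]), 0.69), (array([346., 212.,  39.,  40.]), 0.62), (array([287., 150.,  36.,  28.]), 0.58)] [(array([148., 288.]), 0.81), (array([229., 253.]), 0.7)]
trough [(array([347., 212.,  34.,  37.]), 0.96), (array([286., 149.,  39.,  25.]), 0.85)] [(array([157., 278.]), 0.85), (array([210., 339.]), 0.75)]
mat [(array([357., 223., 109.,  96.]), 0.7)] [(array([223., 357.]), 0.73)]
square_block [(array([354., 120.,  19.,  37.]), 0.63), (array([357., 224., 111.,  95.]), 0.52), (array([310., 353.,  34.,  40.]), 0.51)] [(array([119., 354.]), 0.56)]
white_jar [(array([310., 352.,  38.,  38.]), 0.94)] [(array([211., 340.]), 0.64), (array([358., 307.]), 0.62)]
wax_ring [] [(array([166., 384.]), 0.53)]
tweezers [(array([340., 281.,  44.,   8.]), 0.45)] [(array([281., 347.]), 0.58)]
top [366.3 -97.  952.1] [ 0.  -0.7  0.7 -0.1] 56.539272337850925 319.17238170312754 208.16095176120731
hex_block [(array([314., 195.,  36.,  26.]), 0.9), (array([244., 270.,  29.,  36.]), 0.83), (array([344., 275.,  37.,  27.]), 0.78)] [(array([269., 243.]), 0.94), (array([197., 312.]), 0.84)]
trough [(array([243., 271.,  27.,  37.]), 0.78), (array([344., 274.,  34.,  28.]), 0.65), (array([314., 196.,  36.,  23.]), 0.59)] [(array([272., 250.]), 0.76), (array([204., 310.]), 0.62)]
mat [(array([316., 189.,  99.,  96.]), 0.73)] [(array([187., 314.]), 0.6), (array([203., 439.]), 0.42)]
square_block [(array([192., 208.,  40.,  26.]), 0.58), (array([315., 197.,  38.,  22.]), 0.43)] [(array([206., 192.]), 0.77)]
white_jar [(array([448., 204.,  34.,  29.]), 0.84)] [(array([206., 438.]), 0.88)]
wax_ring [(array([255., 176.,   6.,   8.]), 0.41)] [(array([173., 255.]), 0.5)]
tweezers [] [(array([189., 375.]), 0.65)]
1.5 [-0.   0.2  1.   0. ]
```

Run:
```python
import cv2
a=cv2.imread("pics/scene0.png");b=cv2.imread("pics/top0.png")
cv2.imwrite("pics/s_crop.png",cv2.resize(a[90:380,230:430],None,fx=2,fy=2,interpolation=2))
cv2.imwrite("pics/t_crop.png",cv2.resize(b[120:310,160:480],None,fx=2.5,fy=2.5,interpolation=2))
cv2.imwrite("pics/s_hex.png",cv2.resize(a[170:280,295:420],None,fx=5,fy=5,interpolation=2))
cv2.imwrite("pics/t_hex.png",cv2.resize(b[135:245,255:380],None,fx=5,fy=5,interpolation=2))
```

```text
(no output)
```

View pics/t_crop.png

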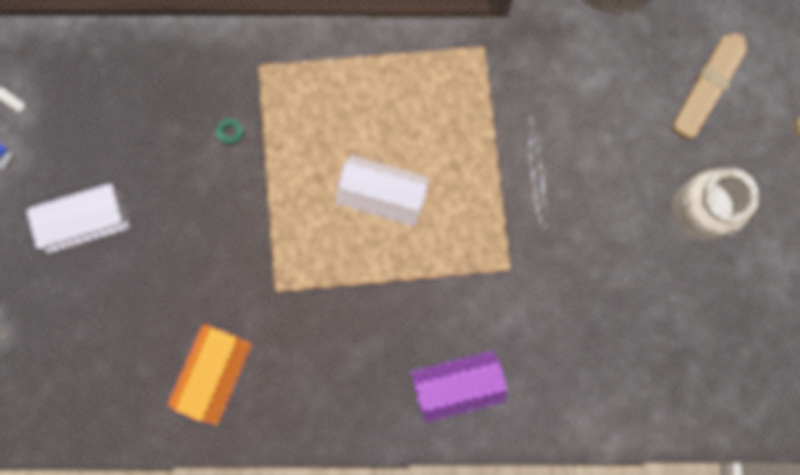

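View pics/s_hex.png

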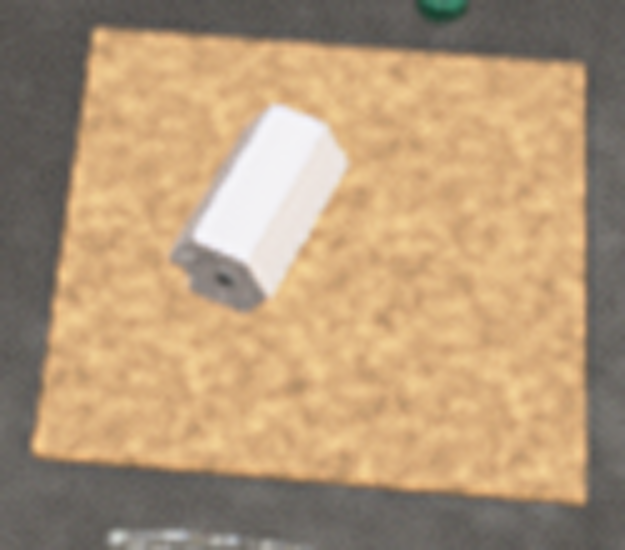

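View pics/t_hex.png

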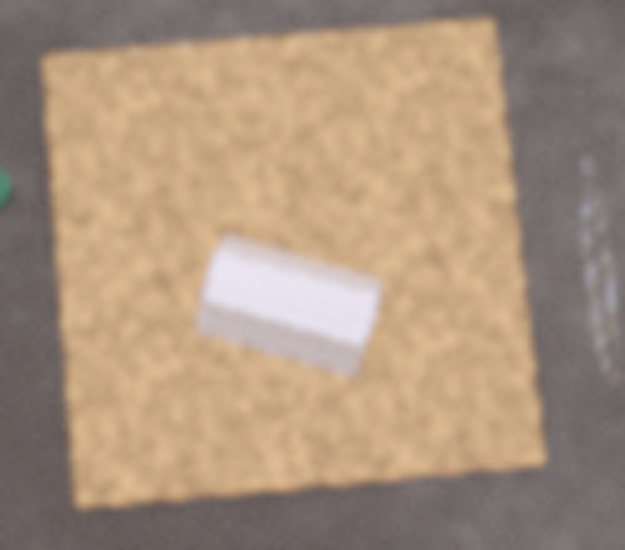

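View pics/scene0.png

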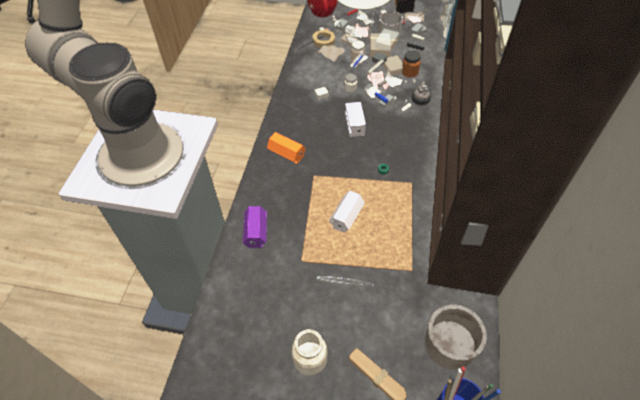

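The top view (crop) shows the bar near the mat's centre at about (314,195) in the full picture, with its left end farther from the robot. The scene view shows the trough notch on the near lower side, at about (332,220). Next I'll fit the pose from the silhouettes.

```bash
cat >> h.py <<'E'
from scipy.optimize import minimize
def hexpts(x,y,yaw,z0=6):
    u=np.array([-np.sin(yaw),np.cos(yaw),0]); d=np.array([np.cos(yaw),np.sin(yaw),0])
    P=[]
    for k in range(6):
        a=np.radians(60*k); 
        for e in (-42,42): P.append(np.array([x,y,z0+22.5])+u*e+25.98*(np.cos(a)*d+np.sin(a)*np.array([0,0,1])))
    return np.array(P)
SC=8
def sil(s,pts,c):
    m=np.zeros((120*SC//2,120*SC//2),np.uint8)
    q=np.array([(proj(s,p)-c)*4+240 for p in pts]).astype(np.float32)
    cv2.fillConvexPoly(m,cv2.convexHull(q).astype(np.int32).reshape(-1,1,2),1); return m
def colmask(s,mk):
    # bright low-saturation pixels on the cork around the seed mask
    hsv=cv2.cvtColor(s["frame"],cv2.COLOR_RGB2HSV); 
    m=((hsv[:,:,1]<75)).astype(np.uint8)
    return m
def fit(s_list,masks,x0):
    big=[]
    for s,m in zip(s_list,masks):
        c=np.array([np.nonzero(m)[1].mean(),np.nonzero(m)[0].mean()])
        A=np.float32([[4,0,240-4*c[0]+1.5*0],[0,4,240-4*c[1]]])
        big.append((s,c,(cv2.warpAffine(m.astype(np.float32),A,(480,480))>0.5).astype(np.uint8)))
    def cost(p):
        t=0
        for s,c,m in big:
            q=sil(s,hexpts(p[0],p[1],p[2]/100),c); t+=1-(q&m).sum()/max(1,(q|m).sum())
        return t
    best=None
    for yaw in (-45,-25,0,25,45) if len(x0)<3 else (x0[2],):
        r=minimize(cost,[x0[0],x0[1],yaw],method="Nelder-Mead",options=dict(initial_simplex=[[x0[0]-8,x0[1]-8,yaw-8],[x0[0]+8,x0[1],yaw],[x0[0],x0[1]+8,yaw],[x0[0],x0[1],yaw+10]],xatol=.1,fatol=1e-4))
        if best is None or r.fun<best.fun: best=r
    return best
def blockmask(s,mat):
    hsv=cv2.cvtColor(s["frame"],cv2.COLOR_RGB2HSV)
    poly=np.array([proj(s,p) for p in mat]).astype(np.int32)
    r=np.zeros((400,640),np.uint8); cv2.fillConvexPoly(r,poly,1)
    r=cv2.erode(r,np.ones((7,7)))
    m=((hsv[:,:,1]<70)&(r>0)).astype(np.uint8)
    n,l,st,_=cv2.connectedComponentsWithStats(m)
    return l==1+np.argmax(st[1:,4])
E
python3 - <<'E'
from h import *
np.set_printoptions(precision=1,suppress=True)
t=snapshot("top"); s=snapshot("scene")
c=[np.array(p)/5+[255,135] for p in [(43,55),(495,18),(545,465),(75,507)]]
C=[onz(t,*p,6) for p in c]; print("mat top",C, np.mean(C,0))
c2=[np.array(p)/5+[295,170] for p in [(95,28),(585,62),(585,502),(35,457)]]
C2=[onz(s,*p,6) for p in c2]; print("mat scene",C2,np.mean(C2,0))
np.save("mat.npy",np.array(C))
for n,p,z in [("sq",(192,206),20),("ring",(252,172),7),("tw",(376,190),4),("jar",(448,204),45),("orange",(244,270),22),("purple",(344,275),22),("hutch",(350,125),0),("hutch2",(365,122),0)]: print(n,onz(t,*p,z))
ms=[blockmask(t,C),blockmask(s,C)]
print([m.sum() for m in ms])
for nm,im,m in (("t",t,ms[0]),("s",s,ms[1])):
    for q in spotter.trace("hex_block",im)[:4]:
        if (q["pixels"]&m).sum()>50: print(nm,"trace",q["pixels"].sum(),(q["pixels"]&m).sum()/(q["pixels"]|m).sum(),q["score"])
x0=onz(t,314,196,28)
for a,b in (([t,s],ms),([t],ms[:1]),([s],ms[1:])):
    r=fit(a,b,x0[:2]); print(r.x,r.fun)
    if len(a)==2: P=r.x
for im,n in ((t,"ft"),(s,"fs")):
    f=cv2.resize(im["frame"],None,fx=5,fy=5,interpolation=2)[:,:,::-1].copy()
    H=[((proj(im,p)+.5)*5).astype(int) for p in hexpts(P[0],P[1],P[2]/100)]
    for k in range(6):
        for a,b in ((2*k,2*k+1),(2*k,(2*k+2)%12),(2*k+1,(2*k+3)%12)): cv2.line(f,tuple(map(int,H[a])),tuple(map(int,H[b])),(0,0,255),1)
    o=np.mean(H,0).astype(int); cv2.imwrite(f"pics/{n}.png",f[o[1]-200:o[1]+200,o[0]-200:o[0]+200])
E
python3 -c "
import cv2,numpy as np
cv2.imwrite('pics/fit0.png',np.hstack([cv2.imread('pics/ft.png'),cv2.imread('pics/fs.png')]))"
```

```text
mat top [array([690.3,  23.9,   6. ]), array([ 710.8, -216.1,    6. ]), array([ 471. , -236.1,    6. ]), array([451.,   4.,   6.])] [ 580.7 -106.1    6. ]
mat scene [array([451.5,   6.1,   6. ]), array([690.2,  28.1,   6. ]), array([ 710.6, -212.8,    6. ]), array([ 473.5, -234.6,    6. ])] [ 581.5 -103.3    6. ]
sq [527.7 199.6  20. ]
ring [619.3  52.8   7. ]
tw [ 570.9 -270.7    4. ]
jar [ 525.7 -442.7   45. ]
orange [367.3  64.9  22. ]
purple [ 353.  -180.9   22. ]
hutch [ 751.4 -207.     0. ]
hutch2 [ 760.  -247.9    0. ]
[np.int64(766), np.int64(862)]
[ 550.  -102.3  -29.5] 0.16529654138137984
[ 551.2 -104.8  -31.1] 0.07861763983293757
[550.  -99.9 -29.8] 0.03286683630195075
```

View pics/fit0.png

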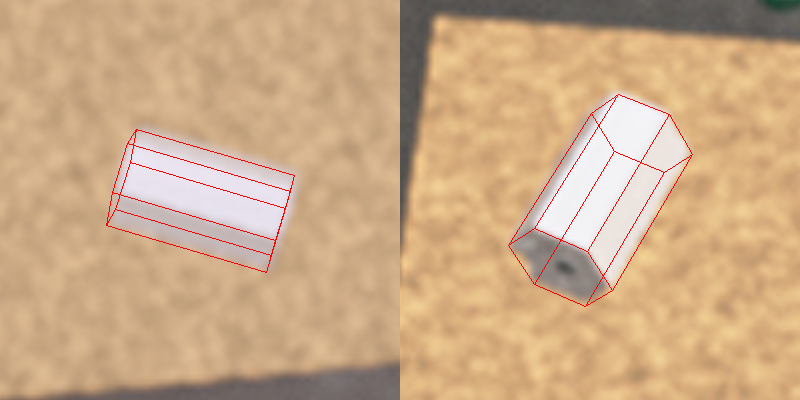

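```bash
cat >> h.py <<'E'
def orient(yaw,tilt,sgn):
    d=np.array([np.cos(yaw),np.sin(yaw),0]); u=np.array([-np.sin(yaw),np.cos(yaw),0])
    z=np.sin(tilt)*d-np.cos(tilt)*np.array([0,0,1]); y=sgn*u; x=np.cross(y,z)
    q=R.from_matrix(np.column_stack([x,y,z])).as_quat(); front=np.cos(tilt)*d+np.sin(tilt)*np.array([0,0,1])
    return [q[3],q[0],q[1],q[2]],z,front
BACK=4.0
def tcp_for(tip,yaw,tilt):
    _,z,f=orient(yaw,tilt,1); return np.array(tip)+BACK*z-11*f
def fwd(c,yaw,a,z):  # point at distance a along d from block centre axis, height z above mat
    d=np.array([np.cos(yaw),np.sin(yaw),0]); return np.array([c[0],c[1],0])+a*d+np.array([0,0,6+z])
E
python3 - <<'E'
from h import *
np.set_printoptions(precision=2,suppress=True)
c=(550.5,-102.5);yaw=-.30;T=np.radians(30)
for sg in (1,-1):
    q,_,_=orient(yaw,T,sg)
    for a,z in ((-60,120),(-60,16),(-22,16),(-5,45)):
        p=tcp_for(fwd(c,yaw,a,z),yaw,T); print(sg,p,ctrl.inverse_kinematics(p,q))
E
```

```text
1 [485.99 -82.54 117.04] None
1 [485.99 -82.54  13.04] None
1 [522.29 -93.77  13.04] None
1 [538.53 -98.8   42.04] None
-1 [485.99 -82.54 117.04] None
-1 [485.99 -82.54  13.04] None
-1 [522.29 -93.77  13.04] None
-1 [538.53 -98.8   42.04] None
```

Run:
```python
from h import *
np.set_printoptions(precision=2,suppress=True)
c=(550.5,-102.5)
for sg in (1,-1):
  for yaw in (-.3,-.15,0,.3):
    print(sg,yaw,[ (t,z) for t in (-40,-30,-20,-10,0,10,15,20,25,30,40,60) for z in (16,100) if ctrl.inverse_kinematics(tcp_for(fwd(c,yaw,-30,z),yaw,np.radians(t)),orient(yaw,np.radians(t),sg)[0]) is not None])
q=ctrl.current_eef_rot(); 
print(ctrl.inverse_kinematics([500,-80,100],q))
for sg in (1,-1): print(ctrl.inverse_kinematics([500,-80,100],orient(-.3,0,sg)[0]))
# other orientation: jaws along d
d=lambda y:np.array([np.cos(y),np.sin(y),0])
for sg in (1,-1):
  ok=[]
  for yaw in (-.3,0):
    for t in (-30,0,15,30,45,60):
        _,z,f=orient(yaw,np.radians(t),1); y=sg*f; x=np.cross(y,z); k=R.from_matrix(np.column_stack([x,y,z])).as_quat()
        if ctrl.inverse_kinematics([515,-92,40],[k[3],*k[:3]]) is not None: ok.append((yaw,t))
  print("jaw fwd",sg,ok)
```

```text
1 -0.3 [(-40, 16), (-40, 100), (-30, 16), (-30, 100), (-20, 16), (-20, 100), (-10, 16), (-10, 100), (0, 16), (0, 100), (10, 16), (10, 100), (15, 16), (15, 100), (20, 100), (40, 16), (60, 16), (60, 100)]
1 -0.15 [(-40, 16), (-40, 100), (-30, 16), (-30, 100), (-20, 16), (-20, 100), (-10, 16), (-10, 100), (0, 16), (0, 100), (10, 16), (10, 100), (15, 16), (15, 100), (20, 100), (25, 100), (40, 16), (60, 16), (60, 100)]
1 0 [(-40, 16), (-40, 100), (-30, 16), (-30, 100), (-20, 16), (-20, 100), (-10, 16), (-10, 100), (0, 16), (0, 100), (10, 16), (10, 100), (15, 16), (15, 100), (20, 100), (25, 100), (30, 100), (40, 16), (40, 100), (60, 16), (60, 100)]
1 0.3 [(-40, 16), (-40, 100), (-30, 16), (-30, 100), (-20, 16), (-20, 100), (-10, 16), (-10, 100), (0, 16), (0, 100), (10, 16), (10, 100), (15, 16), (15, 100), (20, 16), (20, 100), (25, 16), (25, 100), (30, 16), (30, 100), (40, 16), (40, 100), (60, 16), (60, 100)]
-1 -0.3 [(-40, 16), (-40, 100), (-30, 16), (-30, 100), (-20, 16), (-20, 100), (-10, 16), (-10, 100), (0, 16), (0, 100), (10, 16), (10, 100), (15, 16), (15, 100), (20, 100), (40, 16), (
[... 334 characters left out ...]
(0, 16), (0, 100), (10, 16), (10, 100), (15, 16), (15, 100), (20, 100), (25, 100), (30, 100), (40, 16), (40, 100), (60, 16), (60, 100)]
-1 0.3 [(-40, 16), (-40, 100), (-30, 16), (-30, 100), (-20, 16), (-20, 100), (-10, 16), (-10, 100), (0, 16), (0, 100), (10, 16), (10, 100), (15, 16), (15, 100), (20, 16), (20, 100), (25, 16), (25, 100), (30, 16), (30, 100), (40, 16), (40, 100), (60, 16), (60, 100)]
[-0.31  0.46  1.75  0.    0.93 -1.49]
[-0.31  0.46  1.75 -0.    0.93 -1.58]
[-0.31  0.46  1.75 -0.    0.93  1.56]
jaw fwd 1 [(-0.3, -30), (-0.3, 0), (-0.3, 15), (0, -30), (0, 0), (0, 15), (0, 45), (0, 60)]
jaw fwd -1 [(-0.3, 15), (-0.3, 45), (-0.3, 60), (0, -30), (0, 0), (0, 15), (0, 45), (0, 60)]
```

Run:
```python
from h import *
np.set_printoptions(precision=2,suppress=True)
c=(550.5,-102.5);yaw=-.3
for t in (8,12,15,18):
  for sg in (1,-1):
    T=np.radians(t);q=orient(yaw,T,sg)[0]
    print(t,sg,[ (lambda j: None if j is None else (round(j[3],2),round(j[4],2),round(j[5],2)))(ctrl.inverse_kinematics(tcp_for(fwd(c,yaw,a,z),yaw,T),q)) for a,z in ((-60,110),(-60,10),(-22,10),(5,32),(-34,110),(-34,10),(4,10),(31,32))])
```

```text
8 1 [(np.float64(0.01), np.float64(0.74), np.float64(-1.6)), (np.float64(0.01), np.float64(0.48), np.float64(-1.6)), (np.float64(0.01), np.float64(0.54), np.float64(-1.6)), (np.float64(0.01), np.float64(0.63), np.float64(-1.6)), (np.float64(0.0), np.float64(0.77), np.float64(-1.6)), (np.float64(0.01), np.float64(0.52), np.float64(-1.6)), (np.float64(0.01), np.float64(0.58), np.float64(-1.6)), (np.float64(0.0), np.float64(0.67), np.float64(-1.6))]
8 -1 [(np.float64(0.01), np.float64(0.74), np.float64(1.54)), (np.float64(0.01), np.float64(0.48), np.float64(1.54)), (np.float64(0.01), np.float64(0.54), np.float64(1.54)), (np.float64(0.01), np.float64(0.63), np.float64(1.54)), (np.float64(0.0), np.float64(0.77), np.float64(1.54)), (np.float64(0.01), np.float64(0.52), np.float64(1.54)), (np.float64(0.01), np.float64(0.58), np.float64(1.54)), (np.float64(0.0), np.float64(0.67), np.float64(1.55))]
12 1 [(np.float64(0.01), np.float64(0.64), np.float64(-1.61)), (np.float64(0.02), np.float64(0.36), np.float64(-1.61)), (np.float64(0.01), np.float64(0.42), np.float64(-1.61)), (np.float64(0.01), n
[... 1441 characters left out ...]
loat64(0.37), np.float64(1.53)), (np.float64(0.01), np.float64(0.47), np.float64(1.54))]
18 1 [(np.float64(0.02), np.float64(0.48), np.float64(-1.62)), None, None, (np.float64(0.02), np.float64(0.34), np.float64(-1.62)), (np.float64(0.02), np.float64(0.5), np.float64(-1.61)), None, (np.float64(0.03), np.float64(0.28), np.float64(-1.62)), (np.float64(0.02), np.float64(0.38), np.float64(-1.61))]
18 -1 [(np.float64(0.02), np.float64(0.48), np.float64(1.52)), None, None, (np.float64(0.02), np.float64(0.34), np.float64(1.52)), (np.float64(0.02), np.float64(0.5), np.float64(1.53)), None, (np.float64(0.03), np.float64(0.28), np.float64(1.52)), (np.float64(0.02), np.float64(0.38), np.float64(1.53))]
```

```bash
python3 - <<'E'
from h import *
np.set_printoptions(precision=2,suppress=True)
c=(550.5,-102.5);yaw=-.3;T=np.radians(15);q=orient(yaw,T,1)[0]
P=lambda a,z: list(tcp_for(fwd(c,yaw,a,z),yaw,T))
ctrl.move_to(P(-46,120),q); print(ctrl.current_time())
move_gripper(0.45); print(ctrl.current_time(),ctrl.current_finger_gap())
ctrl.movel(P(-46,11),feed=120)
ctrl.dwell(.1); f0=ctrl.current_contact_force(); print(ctrl.current_time(),f0,ctrl.current_ee_pos(),P(-46,11))
s=snapshot("scene"); save(s,"s1"); print(proj(s,fwd(c,yaw,-46,11)))
E
python3 -c "
import cv2
a=cv2.imread('pics/s1.png');cv2.imwrite('pics/s1c.png',cv2.resize(a[120:270,270:420],None,fx=4,fy=4,interpolation=2))"
```

```text
4.025
4.55 0.45232540977419805
5.7083 [ 0.28 -0.04  0.15] [497.9  -86.24  11.03] [np.float64(497.3929325476202), np.float64(-86.07205892651555), np.float64(10.289287198716)]
[328.99 207.2 ]
```

View pics/s1c.png

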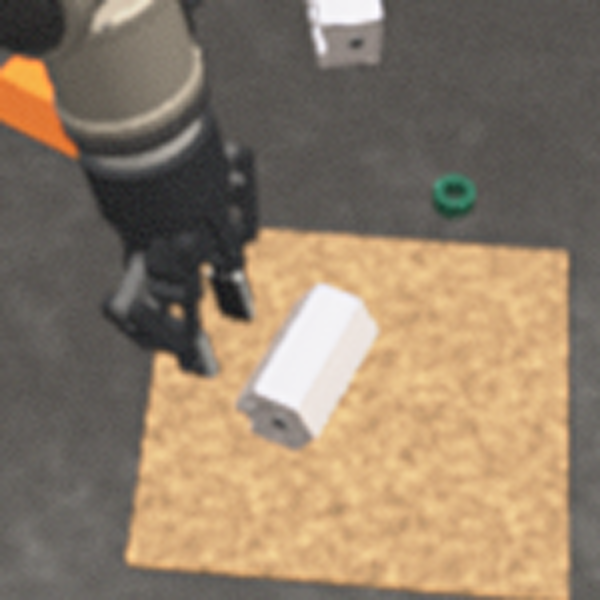

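The open fingertips stand level behind the bar, at about (322,213) and (331,199) in the full picture, and the bar hasn't moved. Next I'll feel for contact and sweep.

```bash
cat >> h.py <<'E'
def seek_and_roll(c,yaw,a0,z0,T=np.radians(15),thr=0.9,arc=(8,16,24,32,40),amax=-14):
    P=lambda a,z: list(tcp_for(fwd(c,yaw,a,z),yaw,T)); d=np.array([np.cos(yaw),np.sin(yaw),0])
    f0=np.array(ctrl.current_contact_force()); a=a0; hit=False
    while a<amax:
        a+=1.5; ctrl.movel(P(a,z0),feed=30); f=np.array(ctrl.current_contact_force())-f0
        if -f@d>thr: hit=True; break
    print("contact",hit,a,f,ctrl.current_time())
    if not hit: return a,False
    v=np.array([-39,22.5])
    for ph in arc:
        p=np.radians(ph); w=np.array([v[0]*np.cos(p)+v[1]*np.sin(p), -v[0]*np.sin(p)+v[1]*np.cos(p)])
        D=w-v; ctrl.movel(P(a+D[0],z0+D[1]*1.05),feed=60)
        f=np.array(ctrl.current_contact_force())-f0; print(ph,D.round(1),f.round(2),round(ctrl.current_time(),2))
    return a,True
E
python3 - <<'E'
from h import *
np.set_printoptions(precision=2,suppress=True)
c=(550.5,-102.5);yaw=-.3
print(seek_and_roll(c,yaw,-34,11))
s=snapshot("scene"); save(s,"s2");t=snapshot("top"); save(t,"t2")
E
python3 -c "
import cv2,numpy as np
a=cv2.imread('pics/s2.png');b=cv2.imread('pics/t2.png');f=lambda x:cv2.resize(x,None,fx=3,fy=3,interpolation=2)
cv2.imwrite('pics/s2c.png',np.hstack([f(a[150:280,290:420]),f(b[130:260,250:380])]))"
```

```text
contact True -20.5 [-2.65  1.95  1.69] 8.3583
8 [3.5 5.2] [ 0.3   1.03 -1.18] 8.62
16 [7.7 9.9] [-0.25  0.47 -1.19] 8.88
24 [12.5 13.9] [ 0.89  0.85 -0.68] 9.13
32 [17.8 17.2] [ 0.74  0.58 -0.46] 9.39
40 [23.6 19.8] [0.97 0.3  0.41] 9.65
(-20.5, True)
```

View pics/s2c.png

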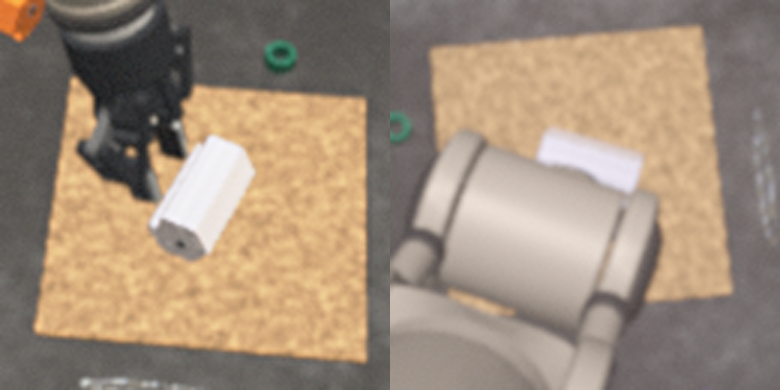

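The bar has advanced, and the trough now shows on its upper near side. The bar may be leaning on the fingers, so I'll withdraw and check.

Run:
```python
from h import *
np.set_printoptions(precision=2,suppress=True)
c=(550.5,-102.5);yaw=-.3;T=np.radians(15)
P=lambda a,z: list(tcp_for(fwd(c,yaw,a,z),yaw,T))
ctrl.movel(P(-38,36),feed=100); ctrl.dwell(.3)
s=snapshot("scene"); save(s,"s3")
C=np.load("mat.npy"); m=blockmask(s,C); print(m.sum())
r=fit([s],[m],(575,-110,-30)); print(r.x,r.fun,ctrl.current_time())
im=s;Q=r.x
f=cv2.resize(im["frame"],None,fx=5,fy=5,interpolation=2)[:,:,::-1].copy(); g=f.copy()
H=[((proj(im,p)+.5)*5).astype(int) for p in hexpts(Q[0],Q[1],Q[2]/100)]
for k in range(6):
    for a,b in ((2*k,2*k+1),(2*k,(2*k+2)%12),(2*k+1,(2*k+3)%12)): cv2.line(f,tuple(map(int,H[a])),tuple(map(int,H[b])),(0,0,255),1)
o=np.mean(H,0).astype(int); w=np.s_[o[1]-200:o[1]+200,o[0]-200:o[0]+200]; cv2.imwrite("pics/fit3.png",np.hstack([f[w],g[w]]))
```

```text
898
[ 574.63 -108.55  -30.66] 0.02823851953392731 10.6667
```

View pics/fit3.png

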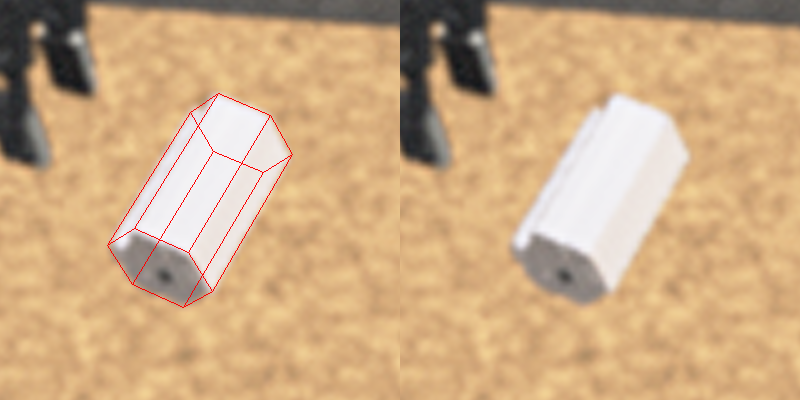

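The bar is flat one face on: the fit IoU is 0.97 and it moved 25.7 mm. The trough is now on the upper near face. Repeating the sweep.

Run:
```python
from h import *
np.set_printoptions(precision=2,suppress=True)
c=(575.1,-110.5);yaw=-.303;T=np.radians(15);q=orient(yaw,T,1)[0]
P=lambda a,z: list(tcp_for(fwd(c,yaw,a,z),yaw,T))
ctrl.movel(P(-46,36),feed=100,frame=q)
ctrl.movel(P(-46,11),feed=80); ctrl.movel(P(-30,11),feed=60); ctrl.dwell(.1)
print(seek_and_roll(c,yaw,-30,11))
ctrl.movel(P(-36,40),feed=100); ctrl.movel(P(-60,140),feed=200); ctrl.dwell(.3)
s=snapshot("scene"); save(s,"s4")
C=np.load("mat.npy"); m=blockmask(s,C); print(m.sum())
r=fit([s],[m],(599,-117,-30)); print(r.x,r.fun,ctrl.current_time())
im=s;Q=r.x
f=cv2.resize(im["frame"],None,fx=5,fy=5,interpolation=2)[:,:,::-1].copy(); g=f.copy()
H=[((proj(im,p)+.5)*5).astype(int) for p in hexpts(Q[0],Q[1],Q[2]/100)]
for k in range(6):
    for a,b in ((2*k,2*k+1),(2*k,(2*k+2)%12),(2*k+1,(2*k+3)%12)): cv2.line(f,tuple(map(int,H[a])),tuple(map(int,H[b])),(0,0,255),1)
o=np.mean(H,0).astype(int); w=np.s_[o[1]-200:o[1]+200,o[0]-200:o[0]+200]; cv2.imwrite("pics/fit4.png",np.hstack([f[w],g[w]]))
```

```text
contact True -19.5 [-3.21  2.92  2.06] 13.7167
8 [3.5 5.2] [ 0.81 -0.32 -0.06] 13.97
16 [7.7 9.9] [-0.56 -0.43  0.23] 14.23
24 [12.5 13.9] [-0.63 -0.01  0.86] 14.49
32 [17.8 17.2] [-0.15 -0.02  0.79] 14.75
40 [23.6 19.8] [ 0.9   0.25 -0.94] 15.01
(-19.5, True)
902
[ 600.76 -116.84  -30.52] 0.031386165577342084 16.5833
```

View pics/fit4.png

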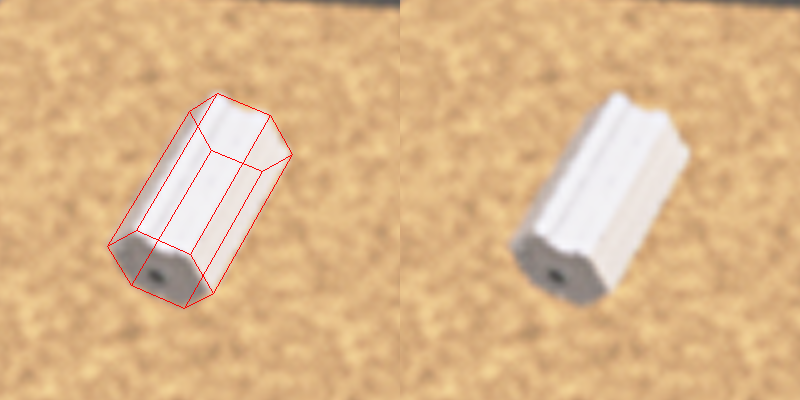

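View pics/s4.png

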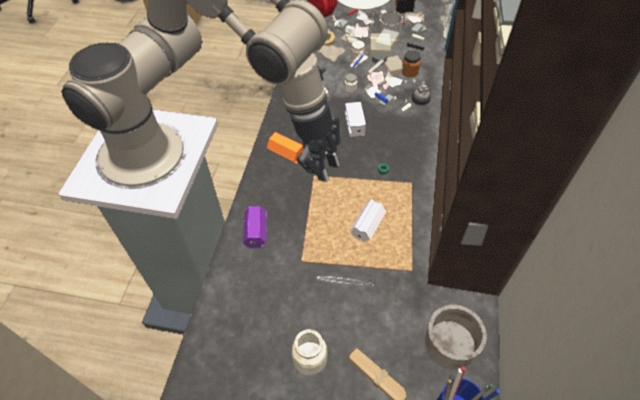

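The trough is on top: the notch shows on the top face at about (372,209), the bar lies flat at (601,-117), and the bystanders are where they were. The arm is clear, so I'm handing in.

Run:
```python
from plant import ctrl
print(ctrl.current_contact_force(),ctrl.current_time()); ctrl.sign_off()
```

```text
[-0.51407047 -0.45027978  0.42948326] 16.5833
the job is handed in; nothing more can be done
```

The hex block was rolled twice, one face at a time, away from the robot, and it now lies with the trough on top. I handed the job in at 16.6 s of the 38 s allowed.

- **Method:** I tipped it both times with the half-open fingers, tilted 15°, swept forward and up the block's near edge. It was never gripped.
- **First roll:** after withdrawing the fingers and waiting 0.3 s, the camera fit showed the block flat, 25.7 mm further on, with the trough on the upper near face.
- **Second roll:** the last picture shows the trough face on top and the block flat at about (601, −117) mm. That is about 24 mm from the mat's centre (limit 98 mm along each side). The outline fit matched to 0.97.
- **Surroundings:** in the last picture the square block, jar, wax ring and tweezers were in their starting places, judged by eye, and the arm was clear of everything.
- **Disagreement:** the two cameras differed by up to about 5 mm on the block's starting position, so I used a value between them. The contact steps absorbed the difference. The last two fits used the scene camera only.

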